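Rock the ball sorter's gate over and feed the balls

ROBOT

A 6-joint arm with a two-finger parallel gripper is mounted at the origin on the work surface. World frame = base frame: x ahead of the robot, y to its left, z up, the work surface at z = 0. Lengths are in m, angles in degrees, forces in N, time in s.
With the tool pointing down it reaches from about 0.275 to 0.975 m from the base axis. Payload 8.4 kg.
Tool frame: the origin (TCP) lies midway between the tips of the shut fingers; the grasp point (between the pads) lies 19 mm behind it; x points along the fingers, z is the direction in which the jaws open and shut, and the axes are right-handed (so a half turn about x gives the same grasp; the last joint's range is limited). The gripper opens to 92 mm and grips with 3 to 60 N. Pads are 20 mm wide; open, the fingers measure 128 mm over their backs; the gripper's body (75 mm by 189 mm) begins 69 mm behind the grasp point.
Start: joints at [-66.543, 20.225, 93.587, -0, 66.188, -0.138], TCP at [0.25, -0.573, 0.215] pointing down, gripper open.
Joint ranges: [-150.9, 150.9], [-52.94, 120.26], [3.33, 152.33], [-74.26, 254.26], [0, 154.13], [-172.89, 172.89]. Speed limits (degrees/s): [127.2, 127.2, 159.86, 180, 180, 180].

INTERFACE

Orientations are given as [roll, pitch, yaw] about the fixed x, y, z axes, in that order (R = Rz(yaw) Ry(pitch) Rx(roll)).
In Python, from bench import readout, eyes, manip gives the robot as it stands.
- The arm moves only by the tool move_arm, never from a script. Its argument "moves" is a list of rows, each an object with "travel": the shift along the tool's x, y, z in cm, a list of three; "rot": the turn, a rotation vector about the tool's x, y, z in degrees, a list of three; "hand": the opening in per cent of the stroke, from 0 (shut) to 100 (fully open). A call has 1 to 20 rows; each row shifts and turns the commanded pose from where the row before left it, along the tool's axes as they then stand; what a row does not reach is not made up. A row lasts 1/12 s, in which the tool goes at most 41.7 mm and 7.16 degrees, less where a joint would pass 70% of its speed; a pose out of reach is approached as far as the arm can. A call is refused whole if a number of a shift passes 4.17 or a number of a turn 7.16, either way. A call with a gripper value outside its range is refused whole. The fingers move at their own pace and stop on an object; "squeeze" is the grip in N (left out, the last holds). Time passes only in rows, so rows that do not move let the fingers close. It gives the time, the measured TCP pose, the force and the opening at its end, in the units of the state.
- readout.read_state(): the state, without advancing time (a new reading comes with each control period).
- eyes.capture(name): name is "side" or "top"; returns a dict with "img" (400x640x3 uint8, blue, green, red), "intrinsics" (3x3 intrinsics, pixels), "view" (4x4, takes a point from world to camera coordinates). Camera axes: x right, y up, looking along -z (the intrinsics and any distortion apply to the point x, -y, -z); pixel columns grow to the right and rows downward; lengths in m; the calibration is good to about 2 mm. A picture is of the moment at which its call begins. There is no depth.
- manip.sign_off(): hands the job in, once; it reports no verdict.
The state is a dict: "t": time; "q": joint angles; "dq": joint speeds; "joint_torque": joint torques, N m; "tool_pos": TCP position; "ee_rot": TCP orientation; "wrist_force": force on the tool from outside, world axes, zero at the start; "moment": the same for the moment, N m; "finger_gap": opening from 0.0 (shut) to 1.0 (fully open).
Only numpy, scipy, OpenCV 4.12 (cv2) and the standard library are available. Lean on these libraries where they do the work, as an engineer would, in place of code of your own. Each camera call takes 0.05 s, during which the arm holds its last target.

TASK

The ball sorter's seesaw gate is tipped to one tray; press its raised end down so that it rocks over and rests fully tipped to the other side. Then push the red paddle fully across so that the three brass balls roll down into the tray that the gate now serves, and leave both as they are. Do not touch the balls, and leave everything else on the bench where it stands.

Things in the scene. Friction and masses are not known exactly. Their poses are not given: they have to be found in the camera images.
- sorter: sheet-metal ball sorter fixed to the bench, 540 mm long (its y), x from -90 to +190 mm. Origin on its underside at bench level, straight below the gate's pivot; x points from the robot's side toward the feed chute, y to its left end (blue tray), z up.
- blue_tray (a point): middle of the floor of the left, blue tray: sorter y +87 to +265 mm, x -83 to +83 mm; wall tops 49 mm (inner), 59 mm (sides), 79 mm (end) above the bench
- yellow_tray (a point): middle of the floor of the right, yellow tray: the same at sorter y -87 to -265 mm
- chute_mouth (a point): lower end of the feed chute's floor, 130 mm above the bench, sorter x +30 mm, above the middle of the gate; the chute, 38 mm wide over its walls, rises from here along the sorter's +x to x +175 mm, floor 148 mm high, walls about 170 mm
- cheek_top (a point): top middle of an upright cheek plate in front of the gate, sorter x -45 mm, y -55 to +55 mm, 160 mm high
- gate (a joint): tilt (rad) of the seesaw gate about the sorter's x axis, pivot 100 mm high: steel trough 240 mm long, 70 mm wide inside, 14 mm lips. Positive: left (+y) end raised, balls run to the yellow tray; negative: right end raised, balls run to the blue tray. Stops at -0.22 and 0.22; starts at one of them. Under 2 N at an end rocks it; once past level it falls on by itself.
- weight (a point): middle of the gate's brass weight, a disc 40 mm across and 16 mm thick on a stem 60 mm above the pivot, in front of the cheek plate (sorter x -60 mm); it swings with the gate
- gate_left_pad (a point): point on the floor of the gate trough in the middle of its left green press pad (66 x 36 mm), 100 mm from the pivot; about 125 mm above the bench when raised, 82 mm when down
- gate_right_pad (a point): the same at the right green press pad of the gate, 100 mm from the pivot toward -y of the sorter
- release (a joint): travel of the release slide in m, along the sorter's +y: 0 = its dark plate closes the chute (start), 0.05 = fully across, against its stop, chute open. It stays where it is left; takes about 2 N to slide.
- paddle (a point): middle of the outer (-y) face of the red push paddle at the right end of the release slide: an upright plate 44 mm wide (sorter's x), 46 mm high and 8 mm thick; its middle is 161 mm above the bench and, at the start, at sorter x +115, y -104 mm. Push this face toward the sorter's +y by 50 mm. It moves with the slide.
- ball0_center (a point): centre of brass ball 0, 25 mm across, 68 g; the balls wait in a row in the feed chute, ball 0 against the release plate
- ball1_center (a point): centre of brass ball 1, 25 mm across, 68 g; the balls wait in a row in the feed chute, ball 0 against the release plate
- ball2_center (a point): centre of brass ball 2, 25 mm across, 68 g; the balls wait in a row in the feed chute, ball 0 against the release plate
- mallet_mid (a point): bystander, to be left alone: hammer with a wooden handle, about 250 mm long; a point on it near its middle
- file_mid (a point): bystander, to be left alone: flat file with round wooden handle, 280 mm long; a point on it near its middle
- block_mid (a point): bystander, to be left alone: wooden block 90 x 60 x 45 mm; a point on it near its middle
- offcut_mid (a point): bystander, to be left alone: steel bar offcut 25 x 100 x 20 mm, just behind the left tray; a point on it near its middle
- tin_mid (a point): bystander, to be left alone: small green can, 60 mm across and 60 mm high, behind the right tray; a point on it near its middle
- screwdriver_mid (a point): bystander, to be left alone: screwdriver with a blue handle, behind the left tray; a point on it near its middle
- bottle_mid (a point): bystander, to be left alone: clear drinking bottle with a blue cap, 190 mm high; a point on it near its middle

How it is judged:
By the outcome, as a careful person would: the job done as asked, in the order asked, and still so for the second after the job is handed in, with the robot touching nothing.
It also fails if it takes over 48 s, if anything falls off the work surface, if the arm or the gripper's body presses on something with over 40 N, if the wrist force passes 120 N, or if a joint passes its speed limit or range.

## Working session

There is one attempt and no reset: what is moved stays moved. The work goes in short steps, Python scripts to look and compute and a tool call to move; the robot and the scene stay as the last step left them, time stands still between calls to the robot, and variables do not carry over. Pictures are saved under pics/ and viewed, and the job is handed in when it is done.

Besides the shell and the picture viewer there is one more tool, called after "Request:" in YAML: its name, and indented under it one key for each argument. move_arm: Moves the arm, as the interface text tells. Its arguments: {"type":"object","properties":{"moves":{"type":"array","items":{"type":"object","properties":{"travel":{"type":"array","items":{"type":"number"}},"rot":{"type":"array","items":{"type":"number"}},"hand":{"type":"number"}}}},"squeeze":{"type":"number"}},"required":["moves"]}

```bash
mkdir -p pics; ls
python3 - <<'E'
from bench import readout, eyes, manip
import cv2,numpy as np
s=readout.read_state(); print(s)
for n in("side","top"):
    c=eyes.capture(n); cv2.imwrite(f"pics/{n}0.png",c["img"]); print(n,c["intrinsics"],c["view"].round(4).tolist(),[k for k in c])
    np.savez(f"{n}0.npz",img=c["img"],K=c["intrinsics"],V=c["view"])
E
```

```text
pics
{'t': 0.0, 'q': array([-6.65422613e+01,  2.02610453e+01,  9.36311897e+01,  1.37741531e-03,
        6.61878316e+01, -1.37305347e-01]), 'dq': array([ 0.05568135, -0.0085618 ,  0.06716069, -0.05813551, -0.01738556,
       -0.0338028 ]), 'joint_torque': array([-4.36764822e-04, -5.93847907e+01, -3.34216189e+01,  6.96147163e-02,
        2.34724424e-02, -9.73444139e-05]), 'tool_pos': array([ 0.2499712 , -0.57226797,  0.21386363]), 'ee_rot': array([178.96155288,  89.91992344, 112.55603994]), 'wrist_force': array([-0.14329015,  0.45121221,  0.4190393 ]), 'moment': array([-0.00765414, -0.02072032, -0.04754857]), 'finger_gap': 0.9951755153666161}
side [[382.11181954   0.         314.59001435]
 [  0.         382.11181954 199.88229008]
 [  0.           0.           1.        ]] [[-0.9253, -0.3792, 0.0037, 0.4952], [0.2975, -0.7198, 0.6272, -0.2224], [-0.2351, 0.5814, 0.7789, -1.2961], [0.0, 0.0, 0.0, 1.0]] ['img', 'intrinsics', 'view']
top [[510.49707817   0.         323.19694484]
 [  0.         510.49707817 204.50234121]
 [  0.           0.           1.        ]] [[0.0154, -0.9998, 0.0116, -0.0059], [0.9917, 0.0167, 0.1278, -0.5634], [-0.128, 0.0095, 0.9917, -1.6569], [0.0, 0.0, 0.0, 1.0]] ['img', 'intrinsics', 'view']
```

View pics/side0.png

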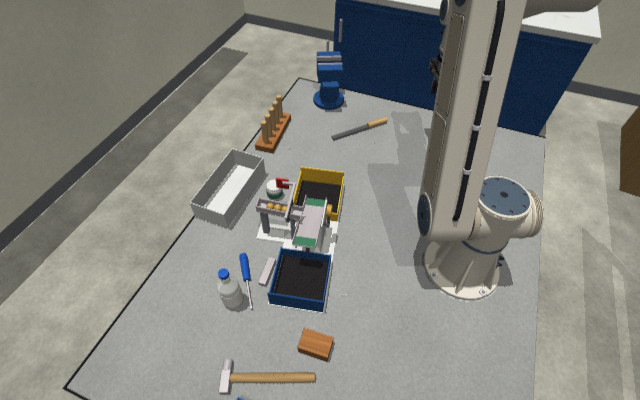

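View pics/top0.png

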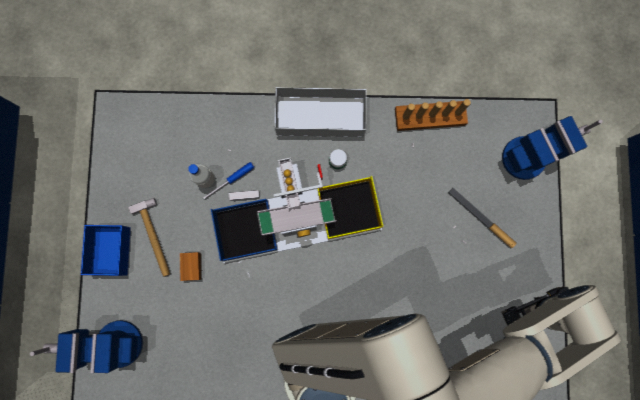

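The side view shows the sorter around (300,240), with the blue tray near the camera. In the top view the sorter is centred at about (297,217) and yawed slightly. I'll zoom in on both.

Run:
```python
import cv2,numpy as np
for n,(x,y,w,h) in dict(side=(235,150,130,170),top=(195,140,200,130)).items():
    im=np.load(f"{n}0.npz")["img"][y:y+h,x:x+w]
    f=600//h if n=="side" else 4
    cv2.imwrite(f"pics/{n}0z.png",cv2.resize(im,None,fx=f if n=="top" else 3.5,fy=f if n=="top" else 3.5,interpolation=cv2.INTER_CUBIC))
```

```text
(no output)
```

View pics/side0z.png

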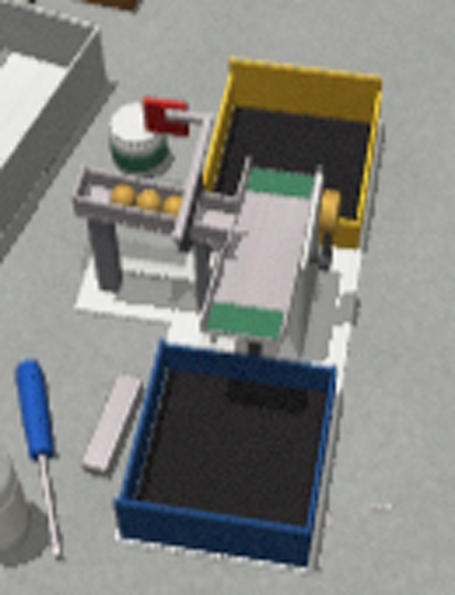

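View pics/top0z.png

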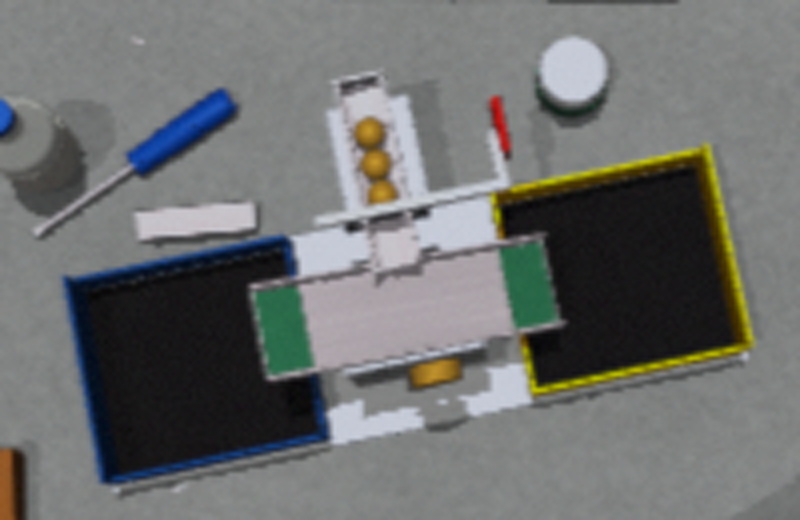

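```bash
cat > h.py <<'E'
import numpy as np,cv2
def load(n):
    d=np.load(n+".npz"); return d["img"],d["K"],d["V"]
def proj(P,K,V):
    P=np.atleast_2d(P); c=P@V[:3,:3].T+V[:3,3]; c=c*[1,-1,-1]; p=c@K.T; return p[:,:2]/p[:,2:]
def ray(px,K,V):
    d=np.linalg.inv(K)@[px[0],px[1],1.]; d=d*[1,-1,-1]; R=V[:3,:3]
    return -R.T@V[:3,3], R.T@d
def plane(px,z,K,V):
    o,d=ray(px,K,V); return o+d*(z-o[2])/d[2]
def tri(p1,c1,p2,c2):
    o1,d1=ray(p1,*c1);o2,d2=ray(p2,*c2)
    d1/=np.linalg.norm(d1);d2/=np.linalg.norm(d2)
    s=np.linalg.lstsq(np.c_[d1,-d2],o2-o1,rcond=None)[0]
    a,b=o1+d1*s[0],o2+d2*s[1]; return (a+b)/2,np.linalg.norm(a-b)
E
python3 - <<'E'
from h import *
t,Kt,Vt=load("top0"); s,Ks,Vs=load("side0")
pz=np.array([[67,280],[103,482],[708,148],[750,347]])/4+[195-.4,140-.4]
W=np.array([plane(p,.079,Kt,Vt) for p in pz]); print(W.round(4))
c=W.mean(0)
L=(W[0]+W[1]-W[2]-W[3])[:2]; print("len",np.linalg.norm(L)/2); yaw1=np.arctan2(-L[0],L[1])
X=(W[0]+W[2]-W[1]-W[3])[:2]; print("wid",np.linalg.norm(X)/2); yaw2=np.arctan2(X[1],X[0])
print(c,np.degrees([yaw1,yaw2]))
ca,sa=np.cos(yaw1),np.sin(yaw1);R=np.array([[ca,-sa],[sa,ca]])
np.savez("pose.npz",c=c[:2],yaw=yaw1)
def loc(P): return np.r_[(P[:2]-c[:2])@R,P[2]]
def mask(im,kind,box):
    h=cv2.cvtColor(im,cv2.COLOR_BGR2HSV); 
    m=dict(green=cv2.inRange(h,(60,90,40),(90,255,255)),red=cv2.inRange(h,(0,150,60),(8,255,255))|cv2.inRange(h,(172,150,60),(180,255,255)),brass=cv2.inRange(h,(12,110,80),(24,255,255)))[kind]
    z=np.zeros_like(m);x,y,w,hh=box;z[y:y+hh,x:x+w]=m[y:y+hh,x:x+w]
    n,l,st,ce=cv2.connectedComponentsWithStats(z)
    return [(st[i,4],ce[i].round(1).tolist(),st[i,:4].tolist()) for i in range(1,n) if st[i,4]>8]
for k in("green","red","brass"):
    print(k,"T",mask(t,k,(195,140,200,130)));print(k,"S",mask(s,k,(235,150,130,170)))
E
```

```text
[[ 0.5353  0.3634  0.079 ]
 [ 0.3742  0.3278  0.079 ]
 [ 0.6523 -0.1528  0.079 ]
 [ 0.4902 -0.1871  0.079 ]]
len 0.5285497418609698
wid 0.16531766006227022
[0.51299388 0.08784192 0.079     ] [12.73281882 12.20520432]
green T [(np.int32(206), [326.6, 210.8], [320, 201, 14, 21]), (np.int32(216), [265.4, 222.0], [259, 212, 14, 21])]
green S [(np.int32(42), [275.2, 195.8], [268, 192, 14, 7]), (np.int32(102), [314.7, 201.9], [306, 198, 18, 8]), (np.int32(146), [304.6, 241.2], [294, 237, 22, 10])]
red T [(np.int32(29), [319.4, 170.1], [318, 164, 4, 14])]
red S [(np.int32(72), [281.1, 182.9], [276, 178, 13, 10])]
brass T [(np.int32(118), [288.2, 179.8], [284, 170, 10, 21]), (np.int32(69), [303.2, 232.6], [297, 230, 13, 7]), (np.int32(61), [196.2, 261.1], [195, 252, 4, 18])]
brass S [(np.int32(714), [318.8, 178.2], [293, 167, 51, 38]), (np.int32(9), [338.6, 204.1], [338, 201, 2, 7]), (np.int32(91), [276.2, 206.7], [267, 203, 20, 8]), (np.int32(133), [331.2, 213.1], [326, 204, 13, 17])]
```

Run:
```python
from h import *
T=load("top0")[1:];S=load("side0")[1:]
d=np.load("pose.npz");c,yaw=d["c"],float(d["yaw"])
ca,sa=np.cos(yaw),np.sin(yaw);R=np.array([[ca,-sa],[sa,ca]])
loc=lambda P:np.r_[(P[:2]-c)@R,P[2]]
for n,a,b in[("Lpad",(265.4,222.0),(304.6,241.2)),("Rpad",(326.6,210.8),(314.7,201.9)),("weight",(303.2,232.6),(331.2,213.1)),("paddle",(319.4,170.1),(281.1,182.9)),("balls",(288.2,179.8),(276.2,206.7))]:
    P,e=tri(a,T,b,S); print(n,P.round(4),e.round(4),loc(P).round(4))
for t in(-.22,.22):
  for nm,y in(("L",.1),("R",-.1)):
    for x in (0,):
      l=np.array([x,y*np.cos(t),.1+y*np.sin(t)+.003]);w=np.r_[c+R@l[:2],l[2]]
      print(t,nm,w.round(4),proj(w,*T).round(1),proj(w,*S).round(1))
  l=np.array([-.06,-.06*np.sin(t),.1+.06*np.cos(t)]);w=np.r_[c+R@l[:2],l[2]];print(t,"w",proj(w,*T).round(1),proj(w,*S).round(1))
l=np.array([.115,-.104,.161]);w=np.r_[c+R@l[:2],l[2]];print("paddle",w,proj(w,*T).round(1),proj(w,*S).round(1))
```

```text
Lpad [0.4943 0.184  0.1226] 0.0004 [0.0029 0.0979 0.1226]
Rpad [ 0.5379 -0.0077  0.0791] 0.0006 [ 0.0033 -0.0987  0.0791]
weight [0.4563 0.0634 0.1433] 0.0102 [-0.0607 -0.0114  0.1433]
paddle [0.6543 0.0175 0.1579] 0.0017 [ 0.1224 -0.0998  0.1579]
balls [0.6246 0.1143 0.1535] 0.0017 [0.1147 0.0012 0.1535]
-0.22 L [0.4915 0.183  0.0812] [[266.9 224. ]] [[305.8 248.2]]
-0.22 R [ 0.5345 -0.0073  0.1248] [[326.7 210.1]] [[315.7 194.1]]
-0.22 w [[295.5 235.3]] [[328.5 215.9]]
0.22 L [0.4915 0.183  0.1248] [[265.6 222.8]] [[305.6 240.9]]
0.22 R [ 0.5345 -0.0073  0.0812] [[326.5 211.7]] [[315.6 201.9]]
0.22 w [[303.9 233.5]] [[329.7 209.5]]
paddle [0.64808797 0.01174601 0.161     ] [[321.3 172.2]] [[283.2 181.6]]
```

```bash
cat > go.py <<'E'
from h import *
from scipy.spatial.transform import Rotation as Ro
from bench import readout
d=np.load("pose.npz");yaw=float(d["yaw"]);ca,sa=np.cos(yaw),np.sin(yaw);R2=np.array([[ca,-sa],[sa,ca]])
c=d["c"]+R2@[.003,0]
def to(l,sgn=1):
    """local target TCP, tool down, tool z = sgn*sorter x"""
    s=readout.read_state(); Rt=Ro.from_euler("xyz",s["ee_rot"],degrees=True)
    w=np.r_[c+R2@np.array(l[:2]),l[2]]
    x=np.array([0,0,-1.]);z=sgn*np.r_[R2[:,0],0];G=Ro.from_matrix(np.c_[x,np.cross(z,x),z])
    cl=s["tool_pos"];cl=np.r_[(cl[:2]-c)@R2,cl[2]]
    print("t",round(s["t"],2),"local",cl.round(4),"tool now\n",Rt.as_matrix().round(3))
    print("rotvec",(Rt.inv()*G).as_rotvec(degrees=True).round(2),"travel cm now-axes",(Rt.inv().apply(w-s["tool_pos"])*100).round(2),"goal-axes",(G.inv().apply(w-s["tool_pos"])*100).round(2))
    print("F",s["wrist_force"].round(2),"gap",round(s["finger_gap"],3),"q",s["q"].round(1))
E
python3 -c "
from go import *
to((0,.105,.2));to((0,.105,.2),-1)"
```

```text
t 0.1 local [-0.4051 -0.586   0.214 ] tool now
 [[-0.     0.916  0.4  ]
 [ 0.001  0.4   -0.916]
 [-1.    -0.    -0.001]]
rotvec [-7.914e+01 -6.000e-02 -5.000e-02] travel cm now-axes [  1.47  52.8  -60.23] goal-axes [ 1.4  69.1  40.51]
F [-0.07 -0.53 -0.  ] gap 0.997 q [-66.5  20.3  93.6  -0.   66.2  -0.1]
t 0.1 local [-0.4051 -0.586   0.214 ] tool now
 [[-0.     0.916  0.4  ]
 [ 0.001  0.4   -0.916]
 [-1.    -0.    -0.001]]
rotvec [ 1.0086e+02 -5.0000e-02  6.0000e-02] travel cm now-axes [  1.47  52.8  -60.23] goal-axes [  1.4  -69.1  -40.51]
F [-0.07 -0.53 -0.  ] gap 0.997 q [-66.5  20.3  93.6  -0.   66.2  -0.1]
```

Request:
move_arm:
  moves:
    - {"travel": [-0.7,0,0],"rot": [-6.6,0,0],"hand": 0}
    - {"travel": [-0.7,0,0],"rot": [-6.6,0,0],"hand": 0}
    - {"travel": [-0.7,0,0],"rot": [-6.6,0,0],"hand": 0}
    - {"travel": [-0.7,0,0],"rot": [-6.6,0,0],"hand": 0}
    - {"travel": [-0.7,0,0],"rot": [-6.6,0,0],"hand": 0}
    - {"travel": [-0.7,0,0],"rot": [-6.6,0,0],"hand": 0}
    - {"travel": [-0.7,0,0],"rot": [-6.6,0,0],"hand": 0}
    - {"travel": [-0.7,0,0],"rot": [-6.6,0,0],"hand": 0}
    - {"travel": [-0.7,0,0],"rot": [-6.6,0,0],"hand": 0}
    - {"travel": [-0.7,0,0],"rot": [-6.6,0,0],"hand": 0}
    - {"travel": [-0.7,0,0],"rot": [-6.6,0,0],"hand": 0}
    - {"travel": [-0.7,0,0],"rot": [-6.6,0,0],"hand": 0}
    - {"travel": [0,0,0],"hand": 0}

```text
invalid input at $.moves[12]: expected keys travel, rot, hand
```

```bash
python3 -c "
from go import *
to((0,.105,.28))"
```

```text
t 0.1 local [-0.4051 -0.586   0.214 ] tool now
 [[-0.     0.916  0.4  ]
 [ 0.001  0.4   -0.916]
 [-1.    -0.    -0.001]]
rotvec [-7.914e+01 -6.000e-02 -5.000e-02] travel cm now-axes [ -6.53  52.8  -60.24] goal-axes [-6.6  69.1  40.51]
F [-0.07 -0.53 -0.  ] gap 0.997 q [-66.5  20.3  93.6  -0.   66.2  -0.1]
```

Request:
move_arm:
  moves:
    - {"travel": [-0.7,0,0],"rot": [-6.6,0,0],"hand": 0}
    - {"travel": [-0.7,0,0],"rot": [-6.6,0,0],"hand": 0}
    - {"travel": [-0.7,0,0],"rot": [-6.6,0,0],"hand": 0}
    - {"travel": [-0.7,0,0],"rot": [-6.6,0,0],"hand": 0}
    - {"travel": [-0.7,0,0],"rot": [-6.6,0,0],"hand": 0}
    - {"travel": [-0.7,0,0],"rot": [-6.6,0,0],"hand": 0}
    - {"travel": [-0.7,0,0],"rot": [-6.6,0,0],"hand": 0}
    - {"travel": [-0.7,0,0],"rot": [-6.6,0,0],"hand": 0}
    - {"travel": [-0.7,0,0],"rot": [-6.6,0,0],"hand": 0}
    - {"travel": [-0.7,0,0],"rot": [-6.6,0,0],"hand": 0}
    - {"travel": [-0.7,0,0],"rot": [-6.6,0,0],"hand": 0}
    - {"travel": [-0.7,0,0],"rot": [-6.6,0,0],"hand": 0}
    - {"travel": [0,0,0],"rot": [0,0,0],"hand": 0}

```text
t: 1.18
tool_pos: [0.2503, -0.5732, 0.2996]
ee_rot: [-82.1, 89.9, -69.0]
wrist_force: [0.6, 0.3, -0.1]
finger_gap: 0.079
```

```bash
python3 -c "
from go import *
to((0,.105,.28))"
```

```text
t 1.18 local [-0.4049 -0.5869  0.2996] tool now
 [[ 0.001 -0.227  0.974]
 [-0.001  0.974  0.227]
 [-1.    -0.001  0.   ]]
rotvec [0.36 0.01 0.08] travel cm now-axes [ 1.88 68.93 40.93] goal-axes [ 1.96 69.19 40.49]
F [ 0.57  0.26 -0.1 ] gap 0.079 q [-66.5  16.4  88.   -0.   75.5 -79.6]
```

Request:
move_arm:
  moves:
    - {"travel": [0,3.4,2.0],"rot": [0,0,0],"hand": 0}
    - {"travel": [0,3.4,2.0],"rot": [0,0,0],"hand": 0}
    - {"travel": [0,3.4,2.0],"rot": [0,0,0],"hand": 0}
    - {"travel": [0,3.4,2.0],"rot": [0,0,0],"hand": 0}
    - {"travel": [0,3.4,2.0],"rot": [0,0,0],"hand": 0}
    - {"travel": [0,3.4,2.0],"rot": [0,0,0],"hand": 0}
    - {"travel": [0,3.4,2.0],"rot": [0,0,0],"hand": 0}
    - {"travel": [0,3.4,2.0],"rot": [0,0,0],"hand": 0}
    - {"travel": [0,3.4,2.0],"rot": [0,0,0],"hand": 0}
    - {"travel": [0,3.4,2.0],"rot": [0,0,0],"hand": 0}
    - {"travel": [0,3.4,2.0],"rot": [0,0,0],"hand": 0}
    - {"travel": [0,3.4,2.0],"rot": [0,0,0],"hand": 0}
    - {"travel": [0,3.4,2.0],"rot": [0,0,0],"hand": 0}
    - {"travel": [0,3.4,2.0],"rot": [0,0,0],"hand": 0}
    - {"travel": [0,3.4,2.0],"rot": [0,0,0],"hand": 0}
    - {"travel": [0,3.4,2.0],"rot": [0,0,0],"hand": 0}
    - {"travel": [0,3.4,2.0],"rot": [0,0,0],"hand": 0}
    - {"travel": [0,3.4,2.0],"rot": [0,0,0],"hand": 0}
    - {"travel": [0,3.4,2.0],"rot": [0,0,0],"hand": 0}
    - {"travel": [0,0,0],"rot": [0,0,0],"hand": 0}

```text
t: 2.85
tool_pos: [0.4789, 0.1469, 0.2979]
ee_rot: [69.9, 89.9, 82.6]
wrist_force: [-0.6, -0.3, 1.0]
finger_gap: 0.002
```

```bash
python3 -c "
from go import *
to((0,.105,.14))
from bench import eyes
for n in('side','top'):
    im=eyes.capture(n)['img'];cv2.imwrite(f'pics/{n}1.png',cv2.resize(im[130:330,195:415],None,fx=3,fy=3))
"
```

```text
t 2.85 local [-0.0232  0.0651  0.2979] tool now
 [[ 0.    -0.221  0.975]
 [ 0.002  0.975  0.221]
 [-1.     0.002  0.001]]
rotvec [ 0.02  0.04 -0.12] travel cm now-axes [15.8   3.96  2.31] goal-axes [15.79  3.99  2.32]
F [-0.57 -0.26  0.95] gap 0.002 q [1.680e+01 4.700e+00 1.027e+02 1.000e-01 7.260e+01 4.000e+00]
```

View pics/side1.png

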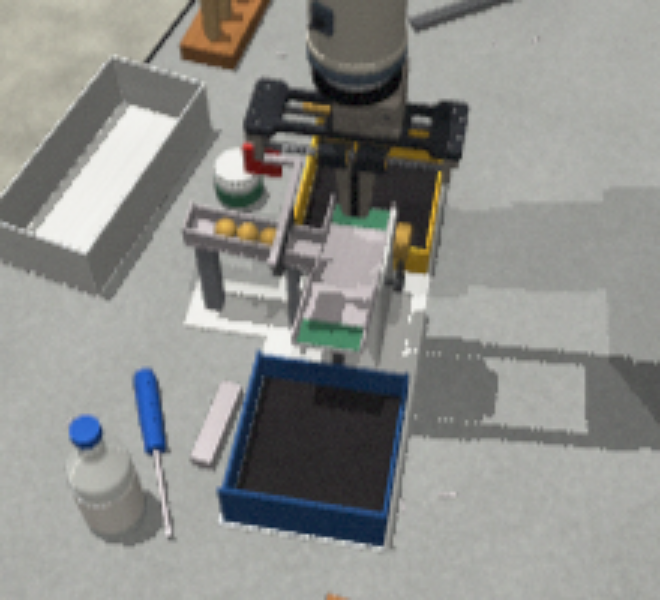

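View pics/top1.png

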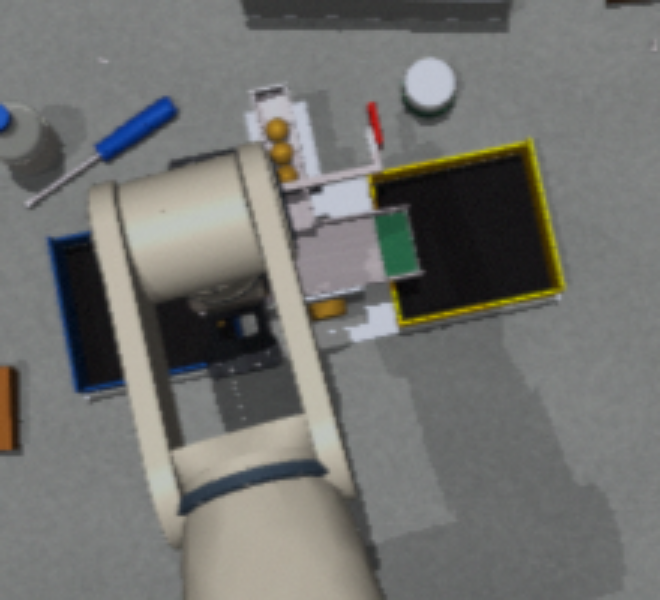

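The side view shows the gripper's long side lying along the sorter's x and the shut fingers above the gate. The state puts the TCP 4.0 cm short in y and 2.3 cm short in x. I'll close that gap, then descend.

Request:
move_arm:
  moves:
    - {"travel": [0,2.0,1.2],"rot": [0,0,0],"hand": 0}
    - {"travel": [0,2.0,1.1],"rot": [0,0,0],"hand": 0}
    - {"travel": [2.5,0,0],"rot": [0,0,0],"hand": 0}
    - {"travel": [2.5,0,0],"rot": [0,0,0],"hand": 0}
    - {"travel": [2.5,0,0],"rot": [0,0,0],"hand": 0}
    - {"travel": [2.5,0,0],"rot": [0,0,0],"hand": 0}
    - {"travel": [2.5,0,0],"rot": [0,0,0],"hand": 0}
    - {"travel": [2.0,0,0],"rot": [0,0,0],"hand": 0}
    - {"travel": [0,0,0],"rot": [0,0,0],"hand": 0}
    - {"travel": [0,0,0],"rot": [0,0,0],"hand": 0}

```text
t: 3.78
tool_pos: [0.4904, 0.184, 0.1531]
ee_rot: [-168.4, 89.9, -155.8]
wrist_force: [0.7, -0.4, 0.8]
finger_gap: 0.002
```

```bash
python3 -c "
from go import *
to((0,.105,.095))
from bench import eyes
for n in('side',):
    im=eyes.capture(n)['img'];cv2.imwrite(f'pics/{n}2.png',cv2.resize(im[150:290,225:385],None,fx=4,fy=4,interpolation=2))
"
```

```text
t 3.78 local [-0.0038  0.0988  0.1531] tool now
 [[-0.002 -0.219  0.976]
 [-0.001  0.976  0.219]
 [-1.    -0.001 -0.002]]
rotvec [-0.1  -0.14  0.03] travel cm now-axes [5.81 0.62 0.39] goal-axes [5.81 0.62 0.38]
F [ 0.67 -0.4   0.81] gap 0.002 q [ 20.4  15.4 109.2  -0.   55.5   7.8]
```

View pics/side2.png

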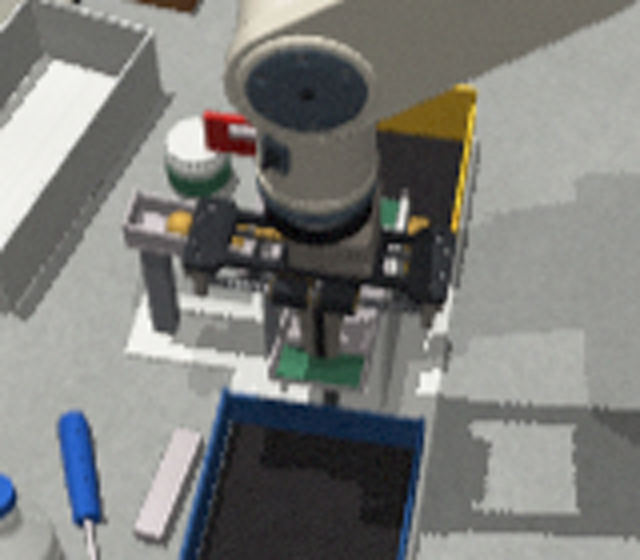

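```bash
python3 -c "
from go import *
T=load('top0')[1:]
for z in(.15,.18):
    P=plane((273.7,195),z,*T);print((P[:2]-c)@R2)"
```

```text
[0.07374454 0.05449471]
[0.06887536 0.05287039]
```

The picture shows the fingers over the left green pad at about (320,365). The bar's left end is at y 54 mm, so it is clear of the gripper body. I'll press slowly.

Request:
move_arm:
  moves:
    - {"travel": [0.8,0.8,0.4],"rot": [0,0,0],"hand": 0}
    - {"travel": [0.8,0,0],"rot": [0,0,0],"hand": 0}
    - {"travel": [0.4,0,0],"rot": [0,0,0],"hand": 0}
    - {"travel": [0.4,0,0],"rot": [0,0,0],"hand": 0}
    - {"travel": [0.4,0,0],"rot": [0,0,0],"hand": 0}
    - {"travel": [0.4,0,0],"rot": [0,0,0],"hand": 0}
    - {"travel": [0.4,0,0],"rot": [0,0,0],"hand": 0}
    - {"travel": [0.4,0,0],"rot": [0,0,0],"hand": 0}
    - {"travel": [0.4,0,0],"rot": [0,0,0],"hand": 0}
    - {"travel": [0.4,0,0],"rot": [0,0,0],"hand": 0}
    - {"travel": [0.4,0,0],"rot": [0,0,0],"hand": 0}
    - {"travel": [0.4,0,0],"rot": [0,0,0],"hand": 0}
    - {"travel": [0.3,0,0],"rot": [0,0,0],"hand": 0}
    - {"travel": [0,0,0],"rot": [0,0,0],"hand": 0}
    - {"travel": [0,0,0],"rot": [0,0,0],"hand": 0}
    - {"travel": [0,0,0],"rot": [0,0,0],"hand": 0}
    - {"travel": [0,0,0],"rot": [0,0,0],"hand": 0}

```text
t: 5.25
tool_pos: [0.4935, 0.1942, 0.0948]
ee_rot: [6.1, 90.0, 18.9]
wrist_force: [0.6, 0.5, 0.4]
finger_gap: 0.008
```

```bash
python3 -c "
from go import *
to((0,.105,.095))
from bench import eyes
for n in('side',):
    im=eyes.capture(n)['img'];cv2.imwrite(f'pics/{n}3.png',cv2.resize(im[150:290,225:385],None,fx=4,fy=4,interpolation=2))
"
```

```text
t 5.25 local [0.0015 0.108  0.0948] tool now
 [[ 0.    -0.221  0.975]
 [ 0.     0.975  0.221]
 [-1.     0.     0.   ]]
rotvec [ 0.06  0.02 -0.  ] travel cm now-axes [-0.02 -0.3  -0.15] goal-axes [-0.02 -0.3  -0.15]
F [0.59 0.5  0.4 ] gap 0.008 q [ 21.3  20.5 111.   -0.   48.4   8.5]
```

View pics/side3.png

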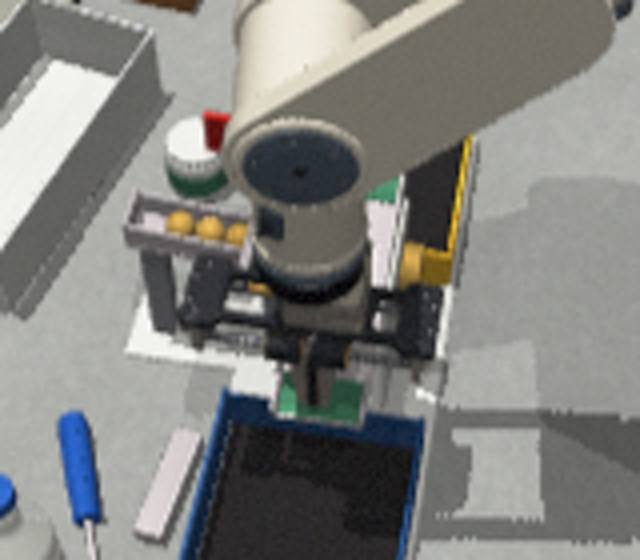

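The left pad is now down, at about (320,400), and the contact force is near zero, so the gate seems to have fallen over. I'll lift off and verify.

Request:
move_arm:
  moves:
    - {"travel": [-1,0,0],"rot": [0,0,0],"hand": 0}
    - {"travel": [-2,0,0],"rot": [0,0,0],"hand": 0}
    - {"travel": [-3,0,0],"rot": [0,0,0],"hand": 0}
    - {"travel": [-3,0,0],"rot": [0,0,0],"hand": 0}
    - {"travel": [-3,0,0],"rot": [0,0,0],"hand": 0}
    - {"travel": [-3,0,0],"rot": [0,0,0],"hand": 0}
    - {"travel": [-3,0,0],"rot": [0,0,0],"hand": 0}
    - {"travel": [0,-4,0],"rot": [0,0,0],"hand": 0}
    - {"travel": [0,-4,0],"rot": [0,0,0],"hand": 0}
    - {"travel": [0,-4,0],"rot": [0,0,0],"hand": 0}
    - {"travel": [0,-4,0],"rot": [0,0,0],"hand": 0}
    - {"travel": [0,-4,0],"rot": [0,0,0],"hand": 0}
    - {"travel": [0,-4,0],"rot": [0,0,0],"hand": 0}
    - {"travel": [0,-4,0],"rot": [0,0,0],"hand": 0}
    - {"travel": [0,0,0],"rot": [0,0,0],"hand": 0}
    - {"travel": [0,0,0],"rot": [0,0,0],"hand": 0}

```text
t: 6.63
tool_pos: [0.5554, -0.0807, 0.2752]
ee_rot: [-13.2, 90.0, -0.6]
wrist_force: [-0.0, 0.4, 0.3]
finger_gap: 0.006
```

```bash
python3 -c "
from go import *
to((.115,-.15,.145))
from bench import eyes
for n in('side','top'):
    im=eyes.capture(n)['img'];np.save(n+'4.npy',im);cv2.imwrite(f'pics/{n}4.png',cv2.resize(im[140:290,195:385],None,fx=4,fy=4,interpolation=2))
"
```

```text
t 6.63 local [ 0.0012 -0.1737  0.2752] tool now
 [[ 0.    -0.218  0.976]
 [-0.     0.976  0.218]
 [-1.    -0.     0.   ]]
rotvec [-0.15  0.02  0.01] travel cm now-axes [13.03  2.4  11.37] goal-axes [13.02  2.37 11.38]
F [-0.03  0.37  0.26] gap 0.006 q [ -8.4  11.4  97.5   0.   71.  -21. ]
```

View pics/side4.png

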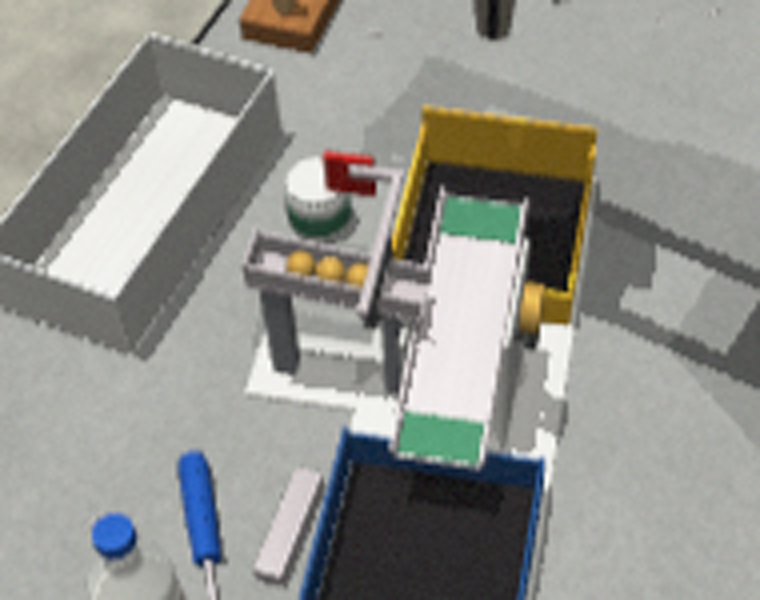

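View pics/top4.png

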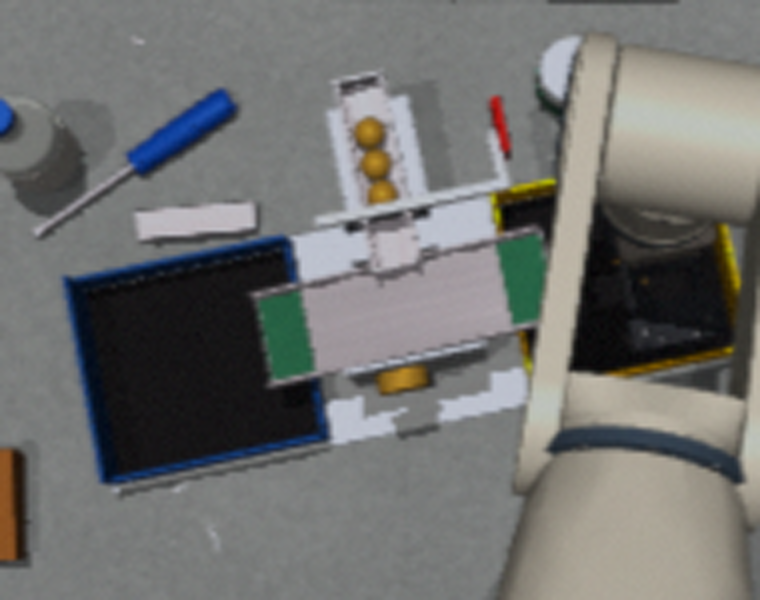

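Both views show the gate tipped to blue: the left pad is at side (305,249), where full tip predicts (306,248), and the weight has swung over. The balls are still in the chute. Next I'll go to a point outside the paddle.

Request:
move_arm:
  moves:
    - {"travel": [0,0,3],"rot": [0,0,0],"hand": 0}
    - {"travel": [0,0.4,3],"rot": [0,0,0],"hand": 0}
    - {"travel": [0,1,3],"rot": [0,0,0],"hand": 0}
    - {"travel": [0,1,2.4],"rot": [0,0,0],"hand": 0}
    - {"travel": [0,0,0],"rot": [0,0,0],"hand": 0}
    - {"travel": [2.5,0,0],"rot": [0,0,0],"hand": 0}
    - {"travel": [2.5,0,0],"rot": [0,0,0],"hand": 0}
    - {"travel": [2.5,0,0],"rot": [0,0,0],"hand": 0}
    - {"travel": [2.5,0,0],"rot": [0,0,0],"hand": 0}
    - {"travel": [2.5,0,0],"rot": [0,0,0],"hand": 0}
    - {"travel": [0,0,0],"rot": [0,0,0],"hand": 0}
    - {"travel": [0,0,0],"rot": [0,0,0],"hand": 0}

```text
t: 7.73
tool_pos: [0.6598, -0.0291, 0.1491]
ee_rot: [162.8, 89.8, 175.7]
wrist_force: [0.3, 0.1, 1.1]
finger_gap: 0.005
```

```bash
python3 -c "
from go import *
to((.116,-.064,.147))
from bench import eyes
for n in('side','top'):
    im=eyes.capture(n)['img'];cv2.imwrite(f'pics/{n}5.png',cv2.resize(im[130:280,195:385],None,fx=4,fy=4,interpolation=2))
"
```

```text
t 7.73 local [ 0.1145 -0.1464  0.1491] tool now
 [[-0.003 -0.223  0.975]
 [ 0.     0.975  0.223]
 [-1.     0.001 -0.003]]
rotvec [ 0.14 -0.16 -0.05] travel cm now-axes [0.22 8.24 0.17] goal-axes [0.21 8.24 0.15]
F [0.33 0.13 1.07] gap 0.005 q [ -2.7  27.   92.1   0.   61.1 -15.5]
```

View pics/side5.png

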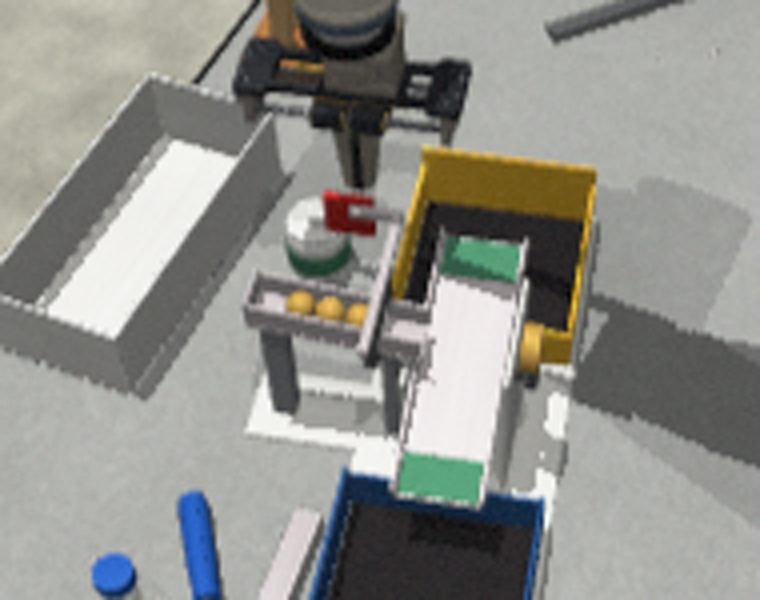

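View pics/top5.png

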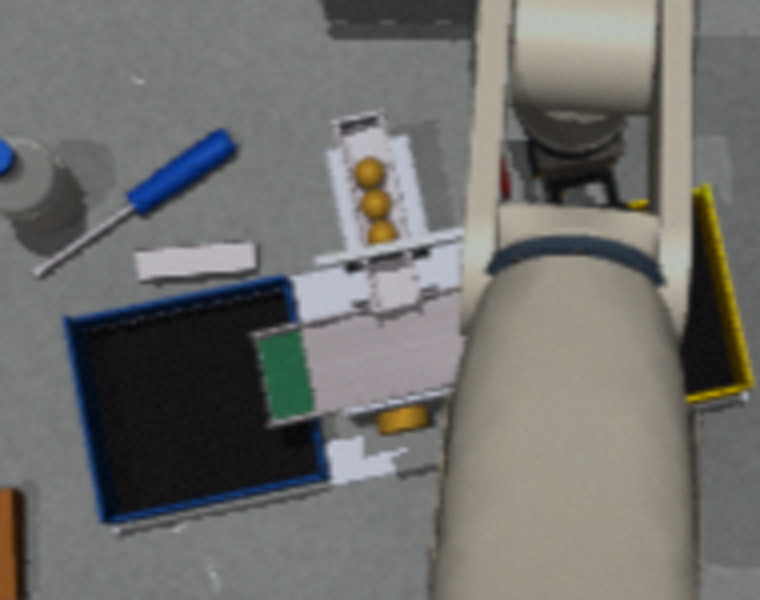

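The side view shows the fingertip just outside the red paddle, at about (355,185) with the paddle at (345,210). I'll push along +y at moderate speed and stop a little short.

Request:
move_arm:
  moves:
    - {"travel": [0,1.0,0.1],"rot": [0,0,0],"hand": 0}
    - {"travel": [0,1.0,0],"rot": [0,0,0],"hand": 0}
    - {"travel": [0,0.6,0],"rot": [0,0,0],"hand": 0}
    - {"travel": [0,0.5,0],"rot": [0,0,0],"hand": 0}
    - {"travel": [0,0.5,0],"rot": [0,0,0],"hand": 0}
    - {"travel": [0,0.5,0],"rot": [0,0,0],"hand": 0}
    - {"travel": [0,0.5,0],"rot": [0,0,0],"hand": 0}
    - {"travel": [0,0.5,0],"rot": [0,0,0],"hand": 0}
    - {"travel": [0,0.5,0],"rot": [0,0,0],"hand": 0}
    - {"travel": [0,0.5,0],"rot": [0,0,0],"hand": 0}
    - {"travel": [0,0.5,0],"rot": [0,0,0],"hand": 0}
    - {"travel": [0,0.5,0],"rot": [0,0,0],"hand": 0}
    - {"travel": [0,0.5,0],"rot": [0,0,0],"hand": 0}
    - {"travel": [0,0.4,0],"rot": [0,0,0],"hand": 0}
    - {"travel": [0,0,0],"rot": [0,0,0],"hand": 0}

```text
t: 9.08
tool_pos: [0.6441, 0.049, 0.1495]
ee_rot: [122.4, 90.0, 135.2]
wrist_force: [-0.5, 0.3, -0.4]
finger_gap: 0.008
```

```bash
python3 -c "
from go import *
to((.116,-.064,.147))
from bench import eyes
for n in('side','top'):
    im=eyes.capture(n)['img'];cv2.imwrite(f'pics/{n}6.png',cv2.resize(im[130:280,195:385],None,fx=4,fy=4,interpolation=2))
"
```

```text
t 9.08 local [ 0.1164 -0.0668  0.1495] tool now
 [[-0.    -0.222  0.975]
 [ 0.     0.975  0.222]
 [-1.     0.001 -0.   ]]
rotvec [ 0.09 -0.02 -0.03] travel cm now-axes [ 0.25  0.28 -0.04] goal-axes [ 0.25  0.28 -0.04]
F [-0.45  0.25 -0.41] gap 0.008 q [ 4.2 25.7 94.1  0.  60.2 -8.6]
```

View pics/side6.png

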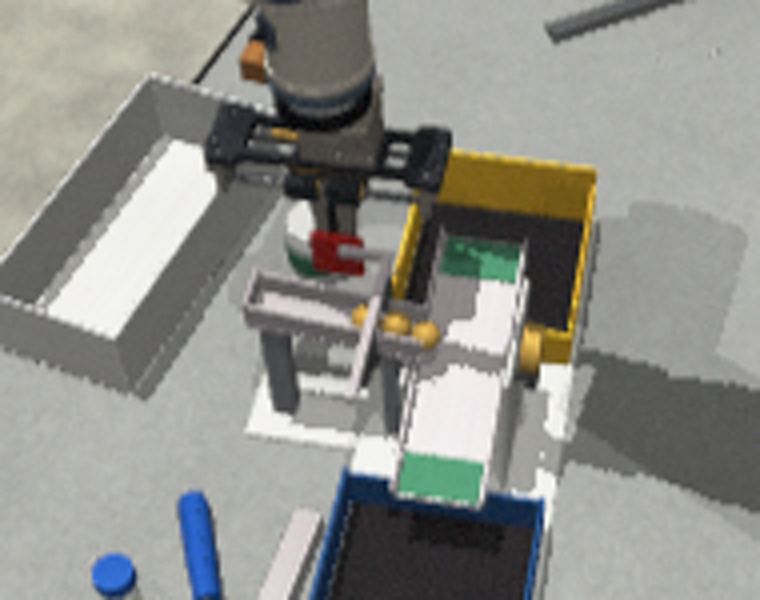

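The balls are already rolling, from (360,315) to (430,335). I'll keep pushing in small steps until the stop is felt.

Request:
move_arm:
  moves:
    - {"travel": [0,0.1,0],"rot": [0,0,0],"hand": 0}
    - {"travel": [0,0.1,0],"rot": [0,0,0],"hand": 0}
    - {"travel": [0,0.1,0],"rot": [0,0,0],"hand": 0}
    - {"travel": [0,0,0],"rot": [0,0,0],"hand": 0}
    - {"travel": [0,0,0],"rot": [0,0,0],"hand": 0}

```text
t: 9.6
tool_pos: [0.6436, 0.0508, 0.1494]
ee_rot: [172.0, 90.0, -175.2]
wrist_force: [0.3, -0.8, -0.6]
finger_gap: 0.006
```

Request:
move_arm:
  moves:
    - {"travel": [0,0.1,0],"rot": [0,0,0],"hand": 0}
    - {"travel": [0,0,0],"rot": [0,0,0],"hand": 0}

```text
t: 9.77
tool_pos: [0.6434, 0.0519, 0.1495]
ee_rot: [-179.7, 90.0, -166.9]
wrist_force: [-0.5, -1.9, -0.7]
finger_gap: 0.003
```

```bash
python3 -c "
from go import *
to((.116,-.064,.147))"
```

```text
t 9.77 local [ 0.1163 -0.0639  0.1495] tool now
 [[-0.    -0.221  0.975]
 [-0.     0.975  0.221]
 [-1.    -0.    -0.   ]]
rotvec [ 0.06 -0.02  0.  ] travel cm now-axes [ 0.25 -0.01 -0.03] goal-axes [ 0.25 -0.01 -0.03]
F [-0.54 -1.88 -0.69] gap 0.003 q [ 4.5 25.7 94.2 -0.  60.1 -8.3]
```

Request:
move_arm:
  moves:
    - {"travel": [0,0.1,0],"rot": [0,0,0],"hand": 0}
    - {"travel": [0,0,0],"rot": [0,0,0],"hand": 0}

```text
t: 9.93
tool_pos: [0.6432, 0.0529, 0.1495]
ee_rot: [166.6, 90.0, 179.4]
wrist_force: [-0.8, -1.0, 0.1]
finger_gap: 0.008
```

Request:
move_arm:
  moves:
    - {"travel": [0,0.1,0],"rot": [0,0,0],"hand": 0}
    - {"travel": [0,0,0],"rot": [0,0,0],"hand": 0}

```text
t: 10.1
tool_pos: [0.6431, 0.054, 0.1496]
ee_rot: [142.5, 90.0, 155.3]
wrist_force: [-0.2, -0.2, -0.3]
finger_gap: 0.003
```

Request:
move_arm:
  moves:
    - {"travel": [0,0.1,0],"rot": [0,0,0],"hand": 0}
    - {"travel": [0,0,0],"rot": [0,0,0],"hand": 0}

```text
t: 10.27
tool_pos: [0.6431, 0.0542, 0.1496]
ee_rot: [-88.2, 89.9, -75.3]
wrist_force: [0.2, -5.2, -1.2]
finger_gap: 0.006
```

```bash
python3 -c "
from go import *
to((.116,-.064,.147))
from bench import eyes
for n in('side','top'):
    im=eyes.capture(n)['img'];cv2.imwrite(f'pics/{n}7.png',cv2.resize(im[130:330,195:385],None,fx=3,fy=3,interpolation=2))
"
```

```text
t 10.27 local [ 0.1165 -0.0615  0.1496] tool now
 [[ 0.    -0.222  0.975]
 [-0.001  0.975  0.222]
 [-1.    -0.001  0.   ]]
rotvec [0.08 0.   0.07] travel cm now-axes [ 0.26 -0.25 -0.05] goal-axes [ 0.26 -0.25 -0.05]
F [ 0.22 -5.17 -1.23] gap 0.006 q [ 4.7 25.6 94.2 -0.1 60.1 -8. ]
```

View pics/side7.png

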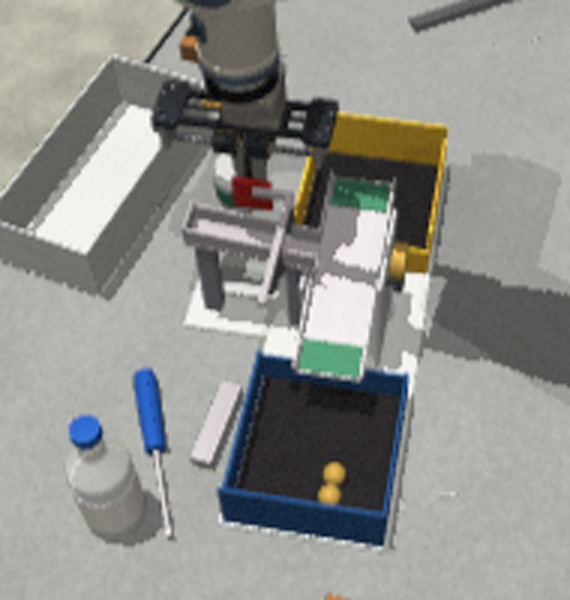

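The force rose to 5 N and the motion stalled, which is the stop. Two balls show in the blue tray, at (333,475) and (328,495). I'll push once more to confirm, then back off.

Request:
move_arm:
  moves:
    - {"travel": [0,0.1,0],"rot": [0,0,0],"hand": 0}
    - {"travel": [0,0,0],"rot": [0,0,0],"hand": 0}

```text
t: 10.53
tool_pos: [0.6431, 0.0542, 0.1497]
ee_rot: [-86.1, 89.9, -73.3]
wrist_force: [0.6, -10.9, -0.5]
finger_gap: 0.004
```

Request:
move_arm:
  moves:
    - {"travel": [0,-0.5,0],"rot": [0,0,0],"hand": 0}
    - {"travel": [0,-1,0],"rot": [0,0,0],"hand": 0}
    - {"travel": [0,-2,0],"rot": [0,0,0],"hand": 0}
    - {"travel": [0,-3,0],"rot": [0,0,0],"hand": 0}
    - {"travel": [-2,-3,0],"rot": [0,0,0],"hand": 0}
    - {"travel": [-3,-2,0],"rot": [0,0,0],"hand": 0}
    - {"travel": [-3,-2,0],"rot": [0,0,0],"hand": 0}
    - {"travel": [-3,-3,0],"rot": [0,0,0],"hand": 0}
    - {"travel": [-2,-3,0],"rot": [0,0,0],"hand": 0}
    - {"travel": [0,-4,0],"rot": [0,0,0],"hand": 0}
    - {"travel": [0,-4,0],"rot": [0,0,0],"hand": 0}
    - {"travel": [0,-4,0],"rot": [0,0,0],"hand": 0}
    - {"travel": [0,-4,0],"rot": [0,0,0],"hand": 0}
    - {"travel": [0,0,0],"rot": [0,0,0],"hand": 0}
    - {"travel": [0,0,0],"rot": [0,0,0],"hand": 0}
    - {"travel": [0,0,0],"rot": [0,0,0],"hand": 0}

```text
t: 11.87
tool_pos: [0.721, -0.2897, 0.2786]
ee_rot: [93.6, 89.9, 106.4]
wrist_force: [0.0, 0.9, -0.0]
finger_gap: 0.005
```

```bash
python3 -c "
from go import *
to((.116,-.064,.147))
from bench import eyes
for n in('side','top'):
    im=eyes.capture(n)['img'];np.save(n+'8.npy',im);cv2.imwrite(f'pics/{n}8.png',cv2.resize(im[130:330,195:385] if n=='side' else im[130:280,195:385],None,fx=3 if n=='side' else 4,fy=3 if n=='side' else 4,interpolation=2)); cv2.imwrite(f'pics/{n}8f.png',im)
"
```

```text
t 11.87 local [ 0.1167 -0.4141  0.2786] tool now
 [[-0.    -0.221  0.975]
 [ 0.001  0.975  0.221]
 [-1.     0.001 -0.   ]]
rotvec [ 0.03 -0.   -0.07] travel cm now-axes [13.2  34.99 -0.05] goal-axes [13.16 35.01 -0.07]
F [ 0.02  0.85 -0.04] gap 0.005 q [-22.   31.8  67.7   0.1  80.6 -34.8]
```

View pics/side8.png

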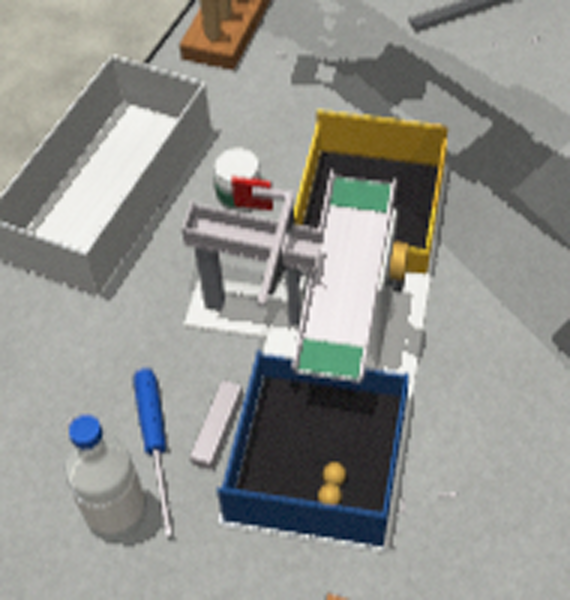

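View pics/top8.png

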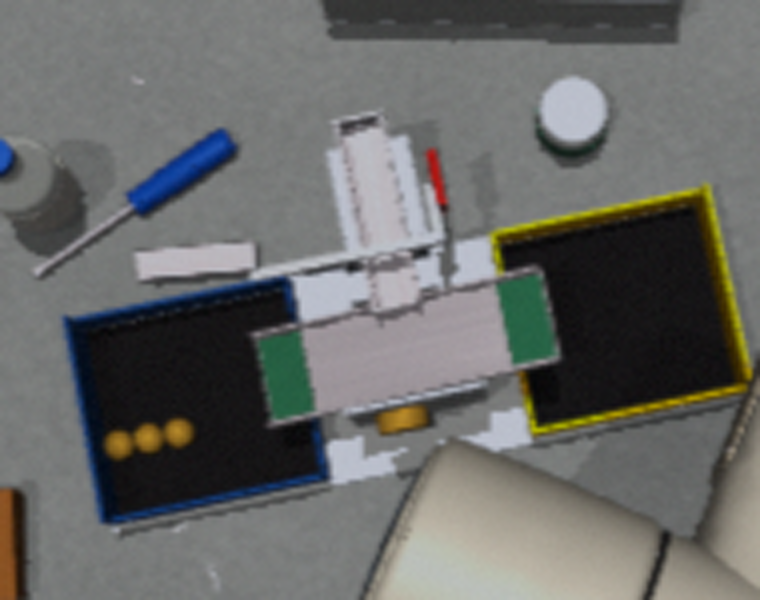

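View pics/top8f.png

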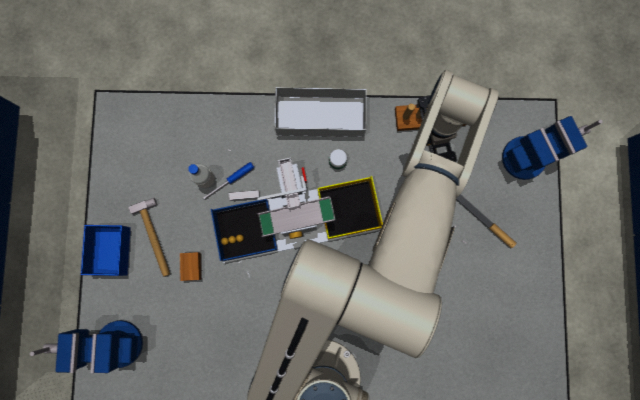

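The top view shows all three balls in a row in the blue tray, at zoomed (120-180, 438), with the chute empty, the slide across and the gate still tipped to blue. The gripper ended up near the peg rack, so I'll draw back and check that nothing moved.

Request:
move_arm:
  moves:
    - {"travel": [0,0,-2],"rot": [0,0,0],"hand": 0}
    - {"travel": [0,0,-3],"rot": [0,0,0],"hand": 0}
    - {"travel": [0,0,-3],"rot": [0,0,0],"hand": 0}
    - {"travel": [0,0,-3],"rot": [0,0,0],"hand": 0}
    - {"travel": [0,0,-3],"rot": [0,0,0],"hand": 0}
    - {"travel": [0,0,0],"rot": [0,0,0],"hand": 0}
    - {"travel": [0,0,0],"rot": [0,0,0],"hand": 0}
    - {"travel": [0,0,0],"rot": [0,0,0],"hand": 0}
    - {"travel": [0,0,0],"rot": [0,0,0],"hand": 0}
    - {"travel": [0,0,0],"rot": [0,0,0],"hand": 0}
    - {"travel": [0,0,0],"rot": [0,0,0],"hand": 0}

```text
t: 12.88
tool_pos: [0.5855, -0.3204, 0.2787]
ee_rot: [113.1, 90.0, 125.9]
wrist_force: [-0.3, -0.3, -0.0]
finger_gap: -0.0
```

```bash
python3 -c "
from go import *
from bench import eyes
a=[]
for n in('side','top'):
    im=eyes.capture(n)['img'];d=cv2.absdiff(im,load(n+'0')[0]).max(2)
    cv2.imwrite(f'pics/{n}9.png',im); cv2.imwrite(f'pics/{n}9d.png',d)
    d8=cv2.absdiff(im,np.load(n+'8.npy')).max(2)
    print(n,'ball-tray diff since last',(d8[205:260,210:280] if n=='top' else d8[245:310,265:335]).max())
T=load('top0')[1:]
h=cv2.cvtColor(im,cv2.COLOR_BGR2HSV);m=cv2.inRange(h,(0,150,60),(8,255,255))[140:200,290:340]
x=cv2.moments(m,True);px=(290+x['m10']/x['m00'],140+x['m01']/x['m00']);
f=lambda p:(plane(p,.165,*T)[:2]-c)@R2
print('paddle',px,f(px),'start',f((319.4,170.1)),readout.read_state()['wrist_force'],readout.read_state()['t'])
"
```

```text
side ball-tray diff since last 23
top ball-tray diff since last 10
paddle (303.6666666666667, 173.73333333333335) [ 0.1175567  -0.04954014] start [ 0.11885579 -0.09939284] [-0.27276829 -0.12872949 -0.13948815] 12.9833
```

View pics/side9.png

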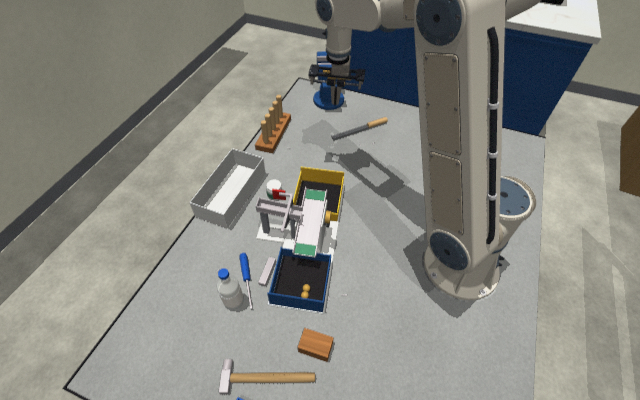

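View pics/top9d.png

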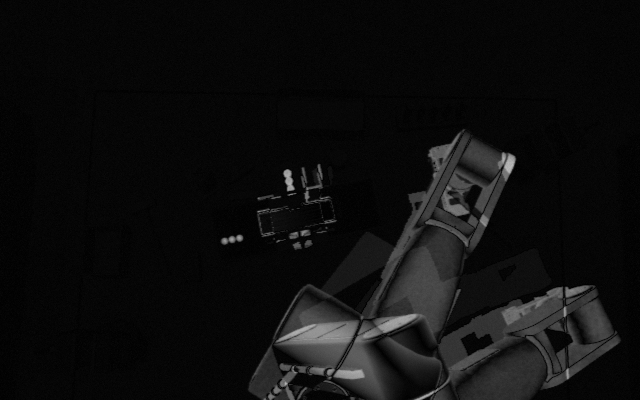

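The difference picture shows change only at the gate, the slide, the balls and the arm with its shadow; none of the other items moved. The paddle measures 49.9 mm of travel, and the balls are at rest at top (222-240, 240). I'll hand in.

```bash
python3 -c "
from bench import manip
print(manip.sign_off())"
```

```text
the job is handed in; nothing more can be done
None
```

The gate now rests tipped to the blue side, the red paddle is fully across, and all three brass balls are in the blue tray. I handed the job in at about 13 s.

- **Gate:** It started with its left end raised. I pressed the left green pad with the shut fingers until it rocked over. A picture taken after lifting off matched the full-tip position to within about 1 pixel, and it looked the same after the push.
- **Paddle:** I pushed it until it met its stop, where motion stalled and the force rose to 5 N, then 11 N on one more nudge. The camera measured 49.9 mm of travel against the 50 mm asked.
- **Last checks:** The top view shows all three balls still and in a row, with the chute empty. The side view shows only two of them, probably because the third is hidden by the tray's end wall. Compared with the starting picture, only the gate, slide, balls and arm have changed. The arm is clear of everything, with no contact force. No check failed.

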